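# Hook up the drop guard and scrape the offcuts into the bin

### The arm

A 6-joint arm with a two-finger parallel gripper is mounted at the origin on the work surface. World frame = base frame: x ahead of the robot, y to its left, z up, the work surface at z = 0. Lengths are in m, angles in rad, forces in N, time in s.
With the tool pointing down it reaches from about 0.35 to 0.975 m from the base axis. Payload 4.9 kg.
Tool frame: the origin (TCP) lies on the centre line of the jaws, within the pads' length; the fingertips stand 25 mm ahead of it and the grasp point (between the pads) lies 6 mm ahead of it; x points along the fingers, z is the direction in which the jaws open and shut, and the axes are right-handed (so a half turn about x gives the same grasp; the last joint's range is limited). The gripper opens to 85 mm and grips with 20 to 120 N. Pads are 22 mm wide; open, the fingers measure 114 mm over their backs; the gripper's body (76 mm by 85 mm) begins 54 mm behind the grasp point. The pads swing forward as they close: fully open they stand 13 mm farther back than shut.
Start: joints at [1.113, 0.053, 1.613, -0, 1.476, -0.119], TCP at [0.208, 0.589, 0.256] pointing down, gripper open.
Joint ranges: [-3.01, 3.01], [-1.01, 2.22], [0.06, 2.58], [-1.02, 4.17], [0.09, 2.62], [-3.14, 3.14]. Speed limits (rad/s): [2.57, 2.57, 3.14, 3.14, 3.14, 3.14].

### API

Orientations are given as a unit quaternion [w, x, y, z].
In Python, from bench import r gives the robot as it stands. Calls block until the motion is done:
- r.movep(position, orientation): joint-space move of the TCP to a pose.
- r.line_to(position, frame=None, v=0.15, guard=None): straight line of the TCP; frame=None keeps the orientation; v is the mean speed in m/s. With guard (N) it stops when the force on the tool has changed by that much, and returns True; else False.
- r.move_joints(angles): joint-space move.
- r.command_gripper(opening): finger opening in m; the grip force is fixed at half the most; returns when the fingers have stopped.
- r.pause(seconds).
- r.solve_ik(position, orientation): joint angles nearest the present ones, or None.
- r.sense(): the state.
- r.grab_frame(name): name is "scene" or "top"; returns the picture (384x512x3 uint8, red, green, blue); there is no depth.
- r.get_calibration(name): a dict with "camera_matrix" (3x3 intrinsics, pixels), "rvec" (rotation vector, rad) and "tvec" (3), from world to camera coordinates, as OpenCV has them. Camera axes: x right, y down, z forward; pixel columns grow to the right and rows downward; lengths in m; the calibration is good to about 2 mm. A picture is of the moment at which its call begins. get_calibration takes no time and is no camera call.
A pose or a line that the arm cannot do raises r.PlanningError and nothing moves.
- r.close_job(): hands the job in, once; it reports no verdict.
The state is a dict: "clock": time; "joint_pos": joint angles; "qvel": joint speeds; "joint_efforts": joint torques, N m; "eef_pos": TCP position; "ee_rot": TCP orientation; "wrist_force": force on the tool from outside, world axes, zero at the start; "ft_torque": the same for the moment, N m; "finger_gap": finger opening in m.
Only numpy, scipy, OpenCV 4.12 (cv2) and the standard library are available. Lean on these libraries where they do the work, as an engineer would, in place of code of your own. Each camera call takes 0.05 s, during which the arm holds its last target.

### The job

Lift the trimmer's drop guard by the black grip of its slotted bar and hook the bar into the notch of the beam, so that the guard hangs open by itself. Then take the scraper from its leaning rack, push all three tile offcuts down the chute and under the guard into the bin with it (do not touch the offcuts with the fingers), and put the scraper back in its rack. Leave the guard hooked up and do not knock the other things on the bench about.

Things in the scene. Friction and masses are not known exactly. Their poses are not given: they have to be found in the camera images.
- stand: Fixed grey trimmer stand: two aluminium posts (22 x 18 mm, centres 94 mm either side) with a dark steel cross beam between their tops. Origin on the bench under the middle of the closed guard; x runs down the chute to the bin (away from the robot), y along the beam, z up; position and yaw vary. The beam spans x -14 to +14 mm, 262 to 270 mm above the bench.
- notch (a point): Middle of the notch in the beam, level with the beam's top (270 mm above the bench), in the plane of the guard. The open notch is 20 mm wide (stand y -10 to +10) and goes in from the beam's robot side (stand x = -14) to x = +6 mm. Along the beam's robot-side edge beside the notch a lip (x -14 to -10) stands 4 mm above the beam's top.
- guard (a joint): Drop guard: clear panel in an aluminium rim, 166 mm wide, 66 mm high, 10 mm thick, sliding straight up between the posts; about 0.5 kg with its bar, falls when let go. Value: height above its closed position in m, 0 closed (its lower edge 3 mm over the chute floor), at most 0.10; about 0.07 when hooked up.
- bar (a joint): Steel bar, 6 mm thick, 34 mm wide, hinged on the guard's upper edge (hinge 155 mm above the bench when closed, stand x = 0, axis along the stand's y). Value in rad: 0 leaning 0.55 rad (31 degrees) back towards the robot on its stop, where it falls by itself; 0.55 upright, at most 0.63. Swings freely.
- bar_slot (a point): Middle of the bar's slots, on its centre line 30 mm above the hinge: both edges are cut away from 15 to 45 mm above the hinge, leaving a neck 12 mm wide that fits the notch. The 34 mm wide shoulder above (45 to 55 mm) must pass over the lip and then rests on the beam's top when hooked up. A 12 mm stem carries the grip.
- bar_grip (a point): Centre of the bar's black grip: a short round roller, 28 mm in diameter and 24 mm long, axis along the stand's y, 95 mm from the bar's hinge along the bar. Pinch its flat ends (24 mm apart): the bar can then swing between the fingers. When hooked up it is 320 mm above the bench.
- chute: Fixed sloping steel chute, 132 mm wide inside. Origin on the floor's upper face under the guard (85 mm above the bench); its x axis runs down the slope (0.21 rad, 12 degrees), z normal to the floor. Floor from x = -230 mm (upper end, open, near the robot) to the lip at x = +14 mm; side walls rise 25 mm over the floor and end 8 mm before the guard.
- bin: Fixed open aluminium bin under the lip, 130 x 160 mm (x, y), 62 mm high, 4 mm walls; origin at the centre of its underside on the bench, axes as the stand's.
- offcut1: Black plastic tile offcut lying flat on the chute behind the guard, a strip 28 x 64 x 10 mm (x, y, z), about 30 g; origin at the centre of its underside. The one nearest the robot (highest).
- offcut2: Black plastic tile offcut lying flat on the chute behind the guard, a strip 28 x 64 x 10 mm (x, y, z), about 30 g; origin at the centre of its underside. The middle one.
- offcut3: Black plastic tile offcut lying flat on the chute behind the guard, a strip 28 x 64 x 10 mm (x, y, z), about 30 g; origin at the centre of its underside. The one nearest the guard.
- scraper: Loose scraper, 120 mm long, about 0.22 kg: steel blade 110 mm wide (y), 4 mm thick (x), 45 mm high, and a square wooden handle 24 x 24 mm from 45 to 120 mm. Origin at the middle of the blade's lower edge, z along the handle away from the edge. At the start it leans in the rack, handle end towards the robot, 0.52 rad (30 degrees) from vertical.
- scraper_grip (a point): Point in the middle of the handle, 88 mm from the blade's edge.
- rack: Fixed black rack with a leaning slot for the scraper's blade, left or right of the chute. Origin on the bench under the slot's bottom; yaw varies; the slot leans 0.52 rad from vertical towards its own -x (the robot). Slot 12 mm wide, 120 mm long; measured along the slot its wall on the robot's side is 40 mm, the other 24 mm, the ends 34 mm high.
- rack_seat (a point): Where the middle of the blade's edge stands when the scraper is seated, 26 mm above the bench on the slot's bottom.
- tile_stack: Bystander: stack of square black tiles with a white disc on top, 72 x 72 x 60 mm, 0.6 kg; origin under its centre. Leave alone.
- clear_boxes: Bystander: stack of clear plastic boxes, 60 x 60 x 50 mm; origin under its centre. Leave alone.
- black_frame: Bystander: shallow black frame tray, 100 x 100 x 18 mm; origin under its centre. Leave alone.
Not all that is in view belongs to the job. Leave any orange or purple look-alike of the scraper alone.

How it is judged:
By the outcome, as a careful person would: the job done as asked, in the order asked, and still so for the second after the job is handed in, with the robot touching nothing.
It also fails if it takes over 67 s, if anything falls off the work surface, if the arm or the gripper's body presses on something with over 40 N, if the wrist force passes 120 N, or if a joint passes its speed limit or range.

## Working session

There is one attempt and no reset: what is moved stays moved. The work goes in short steps, each a Python script; the robot and the scene stay as the last script left them, time stands still between calls to the robot, and variables do not carry over. Pictures are saved under pics/ and viewed, and the job is handed in when it is done.

```bash
ls; mkdir -p pics; python3 - <<'E'
from bench import r
import cv2,numpy as np
for n in("scene","top"):
    f=r.grab_frame(n); cv2.imwrite(f"pics/{n}0.png",f[:,:,::-1])
    c=r.get_calibration(n); R=cv2.Rodrigues(np.array(c["rvec"]))[0]
    print(n,np.array(c["camera_matrix"]).round(1).tolist(),(-R.T@np.array(c["tvec"]).ravel()).round(3),R.round(3).tolist())
s=r.sense();print(s)
E
```

```text
pics
scene [[438.1, 0.0, 253.1], [0.0, 438.1, 196.4], [0.0, 0.0, 1.0]] [0.986 0.532 1.1  ] [[-0.748, 0.664, -0.005], [0.558, 0.625, -0.545], [-0.359, -0.411, -0.838]]
top [[398.6, 0.0, 249.8], [0.0, 398.6, 191.3], [0.0, 0.0, 1.0]] [0.324 0.074 1.227] [[-0.002, -1.0, 0.005], [-0.975, 0.001, -0.223], [0.223, -0.005, -0.975]]
{'clock': 0.1, 'joint_pos': array([ 1.11301598e+00,  5.33227791e-02,  1.61417693e+00, -6.60294747e-07,
        1.47600532e+00, -1.18994053e-01]), 'qvel': array([ 0.00087733, -0.00183812, -0.00340298,  0.00051471, -0.00105178,
        0.00234191]), 'joint_efforts': array([ 1.38789542e-04, -3.94904280e+01, -3.71363640e+01, -1.22850406e-04,
        3.86977452e-03, -9.53107161e-06]), 'eef_pos': array([0.20747609, 0.58899996, 0.25515402]), 'ee_rot': array([ 0.57654124, -0.40887393,  0.57772967,  0.40822877]), 'wrist_force': array([-0.05157045, -0.12562086,  0.20616077]), 'ft_torque': array([-0.03020124,  0.01313062, -0.00273158]), 'finger_gap': 0.08502095611400418}
```

View pics/scene0.png

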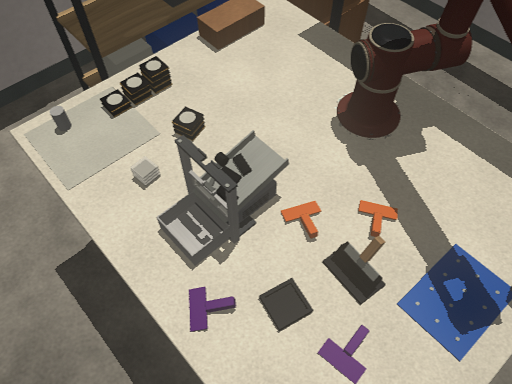

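View pics/top0.png

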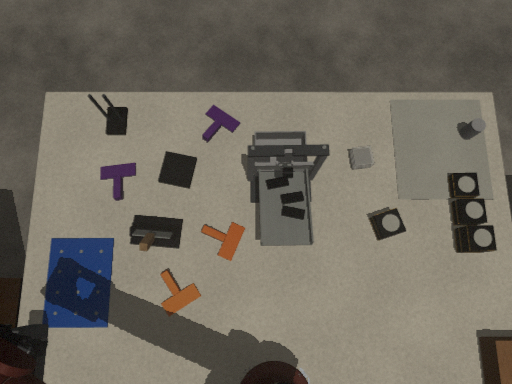

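The stand is near top pixel (285,150). The scraper with the wooden handle sits in the black rack at top (155,232) and scene (355,270). Possible mix-ups in the top view: purple look-alikes at (220,122) and (118,178), orange ones at (225,240) and (180,297), a black holder at (117,120), and the frame at (178,170). The only scraper with a steel blade and wooden handle is the one in the rack at (155,232). I'll check it in close crops.

```bash
python3 - <<'E'
import cv2
s=cv2.imread("pics/scene0.png");t=cv2.imread("pics/top0.png")
def c(im,x0,y0,w,h,k,n):cv2.imwrite(f"pics/{n}.png",cv2.resize(im[y0:y0+h,x0:x0+w],None,fx=k,fy=k,interpolation=cv2.INTER_CUBIC))
c(t,235,120,105,135,4.4,"ct"); c(s,150,125,145,145,4.1,"cs")
c(t,120,205,75,55,7,"rt"); c(s,315,225,80,80,7,"rs")
E
```

```text
(no output)
```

View pics/ct.png

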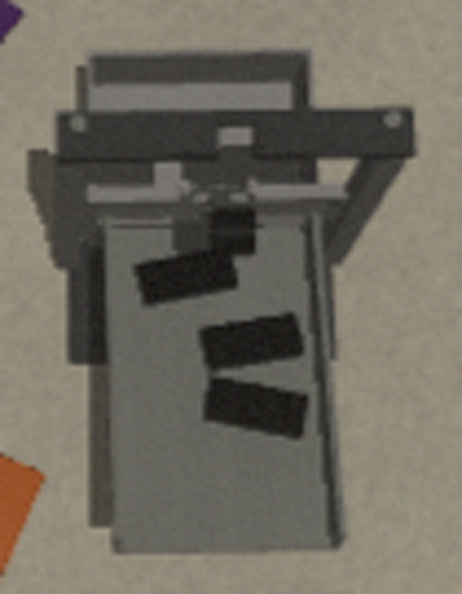

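View pics/cs.png

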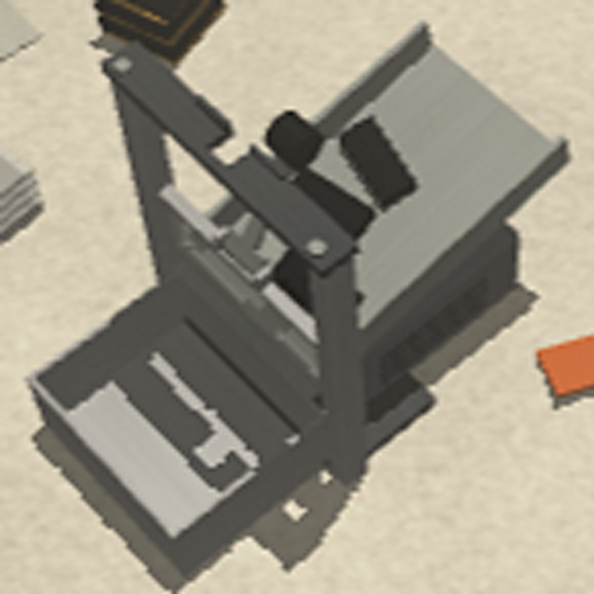

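View pics/rt.png

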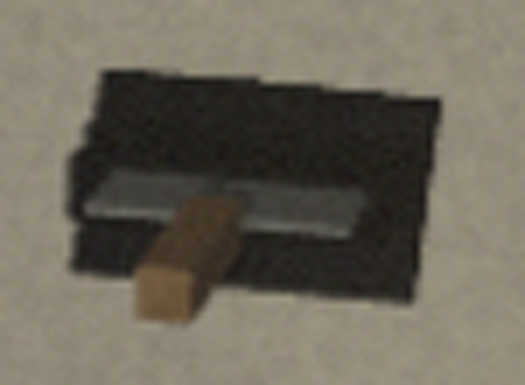

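View pics/rs.png

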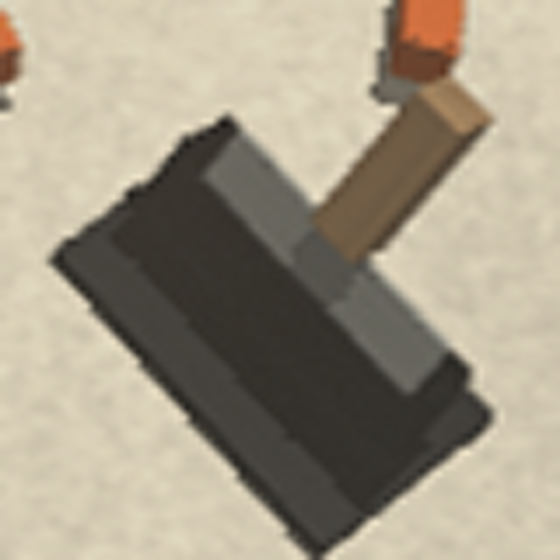

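The crops confirm it: a grey blade and wooden handle in the black rack. I can also see the beam bolts, the notch, the black roller, and three black offcuts on the chute. Next I triangulate.

```bash
cat > h.py <<'E'
from bench import r
import cv2,numpy as np
from scipy.spatial.transform import Rotation as Ro
def cal(n):
    c=r.get_calibration(n);K=np.array(c["camera_matrix"]);R=cv2.Rodrigues(np.array(c["rvec"]))[0];t=np.array(c["tvec"]).reshape(3,1)
    return K,R,t
C={n:cal(n) for n in("scene","top")}
def tri(pt,ps):
    P=[C[n][0]@np.hstack(C[n][1:]) for n in("top","scene")]
    X=cv2.triangulatePoints(P[0],P[1],np.array(pt,float).reshape(2,1),np.array(ps,float).reshape(2,1)).ravel();X=X[:3]/X[3]
    e=[np.linalg.norm(proj(n,X)-p) for n,p in(("top",pt),("scene",ps))]
    return X,max(e)
def proj(n,X):
    K,R,t=C[n];p=K@(R@np.array(X).reshape(3,1)+t);return (p[:2]/p[2]).ravel()
def ray(n,p):
    K,R,t=C[n];d=R.T@np.linalg.inv(K)@np.array([p[0],p[1],1.]);o=(-R.T@t).ravel();return o,d
def onplane(n,p,P0,N):
    o,d=ray(n,p);N=np.array(N,float);return o+d*((np.array(P0)-o)@N)/(d@N)
def onz(n,p,z): return onplane(n,p,[0,0,z],[0,0,1])
def quat(xa,za):
    xa=np.array(xa,float);xa/=np.linalg.norm(xa);za=np.array(za,float);za-=xa*(za@xa);za/=np.linalg.norm(za)
    q=Ro.from_matrix(np.stack([xa,np.cross(za,xa),za],1)).as_quat();return np.array([q[3],*q[:3]])
def snap(n,name,box=None,k=1):
    f=r.grab_frame(n)[:,:,::-1].copy()
    if box is not None:
        x,y,w,h=box;f=cv2.resize(f[y:y+h,x:x+w],None,fx=k,fy=k,interpolation=cv2.INTER_CUBIC)
    cv2.imwrite(f"pics/{name}.png",f)
E
python3 - <<'E'
from h import *
T=lambda x,y:(235+(x+.5)/4.4-.5,120+(y+.5)/4.4-.5); S=lambda x,y:(150+(x+.5)/4.1-.5,125+(y+.5)/4.1-.5)
RT=lambda x,y:(120+(x+.5)/7-.5,205+(y+.5)/7-.5); RS=lambda x,y:(315+(x+.5)/7-.5,225+(y+.5)/7-.5)
for nm,a,b in [("boltL",T(79,122),S(317,246)),("boltR",T(393,118),S(123,64)),("grip",T(235,231),S(294,140)),
 ("beam c rob L",T(58,158),S(300,262)),
 ("chuteTopL",T(113,530),S(565,145)),("chuteTopR",T(340,548),S(425,27)),
 ("binfarL",T(90,52),S(178,560)),("binfarR",T(310,52),S(32,380)),
 ("hEnd",RT(163,292),RS(455,105)),
 ("bladeTopL",RT(86,213),RS(408,392)),("bladeTopR",RT(349,236),RS(205,176)),("bladeTopR2",RT(349,236),RS(230,125)),("bladeL2",RT(86,213),RS(445,352)),
 ("rackFarL",RT(104,72),RS(318,555)),("rackFarR",RT(440,98),RS(53,258)),("rackNearR",RT(413,300),RS(228,118)),("rackNearL",RT(72,268),RS(490,415))]:
    X,e=tri(a,b);print(nm,X.round(4),round(e,2))
E
```

```text
boltL [0.6556 0.0624 0.2728] 0.32
boltR [ 0.6578 -0.1175  0.2727] 0.44
grip [ 0.6011 -0.0291  0.235 ] 0.5
beam c rob L [0.6531 0.0621 0.2481] 5.96
chuteTopL [0.4342 0.0418 0.1548] 0.63
chuteTopR [ 0.4266 -0.1017  0.1437] 0.93
binfarL [0.7874 0.0548 0.0377] 1.72
binfarR [ 0.7825 -0.1041  0.0568] 0.43
hEnd [0.4214 0.361  0.1293] 0.0
bladeTopL [0.4675 0.4139 0.035 ] 2.66
bladeTopR [0.457  0.3035 0.0316] 2.04
bladeTopR2 [0.4516 0.3001 0.0635] 0.88
bladeL2 [0.4612 0.4118 0.0601] 0.54
rackFarL [0.5299 0.425  0.0032] 0.23
rackFarR [0.5171 0.2772 0.0034] 0.34
rackNearR [0.4271 0.2841 0.0152] 0.48
rackNearL [0.4427 0.4325 0.008 ] 0.12
```

```bash
python3 - <<'E'
from h import *
T=lambda x,y:(235+(x+.5)/4.4-.5,120+(y+.5)/4.4-.5); S=lambda x,y:(150+(x+.5)/4.1-.5,125+(y+.5)/4.1-.5)
print("rear edge",[onz("top",T(*p),.27).round(4) for p in((58,113),(413,108))])
print("front low edge",[onz("top",T(*p),.262).round(4) for p in((58,158),(413,155))])
print("notch floor edges top",[onz("top",T(*p),.27).round(4) for p in((219,127),(252,127),(219,146),(252,146))])
print("scene beam corners",[onz("scene",S(*p),.27).round(4) for p in((103,64),(135,42),(310,272),(357,243))])
so=np.array([.6567,-.0276,0]);yaw=.012
ex=np.array([np.cos(yaw),np.sin(yaw),0]);ey=np.array([-ex[1],ex[0],0]);a=.21
N=ex*np.sin(a)+np.array([0,0,np.cos(a)]);cx=ex*np.cos(a)-np.array([0,0,np.sin(a)])
O=so+[0,0,.085]
f=cv2.imread("pics/top0.png");
m=(f.max(2)<45).astype(np.uint8);m[:, :262]=0;m[:,306:]=0;m[:164]=0;m[222:]=0
n,l,st,ce=cv2.connectedComponentsWithStats(m)
for i in range(1,n):
    if st[i][4]<20:continue
    X=onplane("top",ce[i],O+N*.01,N)-O; c=cv2.minAreaRect(np.argwhere(l==i)[:,::-1].astype(np.float32))
    print("blob",st[i],ce[i].round(1),"chute x,y",(X@cx).round(4),(X@ey).round(4),c)
E
```

```text
rear edge [array([0.6626, 0.0737, 0.27  ]), array([ 0.6655, -0.1307,  0.27  ])]
front low edge [array([0.6381, 0.0738, 0.262 ]), array([ 0.6398, -0.1311,  0.262 ])]
notch floor edges top [array([ 0.6541, -0.0187,  0.27  ]), array([ 0.6541, -0.0377,  0.27  ]), array([ 0.6426, -0.0184,  0.27  ]), array([ 0.6426, -0.0374,  0.27  ])]
scene beam corners [array([ 0.6653, -0.1268,  0.27  ]), array([ 0.6405, -0.128 ,  0.27  ]), array([0.6683, 0.0723, 0.27  ]), array([0.6361, 0.0748, 0.27  ])]
blob [266 167  27  22 303] [280.6 178.5] chute x,y -0.0401 0.0062 ((279.3840026855469, 177.1120147705078), (18.24631690979004, 28.085018157958984), 79.69515228271484)
blob [281 191  23  13 203] [291.7 197.1] chute x,y -0.0999 -0.0228 ((291.8670349121094, 197.13584899902344), (9.655632972717285, 21.744178771972656), 81.25383758544922)
blob [282 206  23  13 212] [292.8 211.9] chute x,y -0.1454 -0.0231 ((292.73077392578125, 211.84616088867188), (22.161123275756836, 9.60969066619873), 11.309932708740234)
```

The beam's edges put the stand at x≈0.6525, y≈-0.028, yaw≈0.012. The triangulated grip at (0.601,-0.029,0.235) agrees with that. Next is an IK check and the approach to the grip.

```bash
cat >> h.py <<'E'
yaw=.012
so=np.array([.6525,-.028,0])
ex=np.array([np.cos(yaw),np.sin(yaw),0]);ey=np.array([-ex[1],ex[0],0]);ez=np.array([0,0,1.])
a=.21
N=ex*np.sin(a)+ez*np.cos(a);cx=ex*np.cos(a)-ez*np.sin(a);O=so+ez*.085
W=lambda x,y,z: so+ex*x+ey*y+ez*z
TL=.3
xa=ex*np.sin(TL)-ez*np.cos(TL)
QG=quat(xa,ey);QGn=quat(xa,-ey)
ryaw=-.088
rx=np.array([np.cos(ryaw),np.sin(ryaw),0]);ry=np.array([-rx[1],rx[0],0])
d=-rx*np.sin(.52)+ez*np.cos(.52)
seat=np.array([.4805,.3565,.026])
E
python3 - <<'E'
from h import *
for nm,p,x,y in [("grip",[.602,-.0285,.235],xa,ey),("hook",W(0,0,.335),xa,ey),("scr",seat+.088*d,-d,ry),("scrup",seat+.2*d,-d,ry),
  ("pushend",O+cx*.014+.088*(-ex*np.sin(.6)+ez*np.cos(.6)),ex*np.sin(.6)-ez*np.cos(.6),ey),
  ("pushstart",O-cx*.2+.088*(-ex*np.sin(.6)+ez*np.cos(.6)),ex*np.sin(.6)-ez*np.cos(.6),ey),
  ("pushstart.3",O-cx*.2+.088*(-ex*np.sin(.3)+ez*np.cos(.3)),ex*np.sin(.3)-ez*np.cos(.3),ey)]:
  for s in(1,-1):
    q=r.solve_ik(np.array(p)-.006*x,quat(x,s*y));print(nm,s,None if q is None else np.round(q,2))
E
```

```text
grip 1 [-0.2  -0.17  1.87  0.07  1.15 -1.8 ]
grip -1 [-0.2  -0.17  1.87  0.07  1.15  1.34]
hook 1 [-0.18 -0.1   1.64  0.06  1.3  -1.77]
hook -1 [-0.18 -0.1   1.64  0.06  1.3   1.37]
scr 1 [ 0.72 -0.1   2.09 -0.5   0.85 -0.48]
scr -1 [ 0.72 -0.1   2.09 -0.5   0.85  2.66]
scrup 1 [ 0.82 -0.31  2.09 -0.46  1.07 -0.5 ]
scrup -1 [ 0.82 -0.31  2.09 -0.46  1.07  2.64]
pushend 1 [-0.22 -0.19  2.09  0.21  0.67 -1.93]
pushend -1 [-0.22 -0.19  2.09  0.21  0.67  1.21]
pushstart 1 None
pushstart -1 None
pushstart.3 1 [-0.3  -0.65  2.26  0.1   1.25 -1.9 ]
pushstart.3 -1 [-0.3  -0.65  2.26  0.1   1.25  1.24]
```

```bash
python3 - <<'E'
from h import *
G=np.array([.602,-.0285,.235])
T=lambda g:g-.006*xa
r.movep([.44,.25,.38],QG)
r.movep(T(G-.10*xa),QG)
hit=r.line_to(T(G),v=.12,guard=6)
s=r.sense();print(hit,s["clock"],s["eef_pos"],s["wrist_force"])
snap("top","g1t",(235,120,105,135),4.4);snap("scene","g1s",(150,105,145,145),4.1)
E
```

```text
False 3.85 [ 0.60067347 -0.02850815  0.24185602] [-0.07786285  0.15322015  0.11465747]
```

View pics/g1t.png

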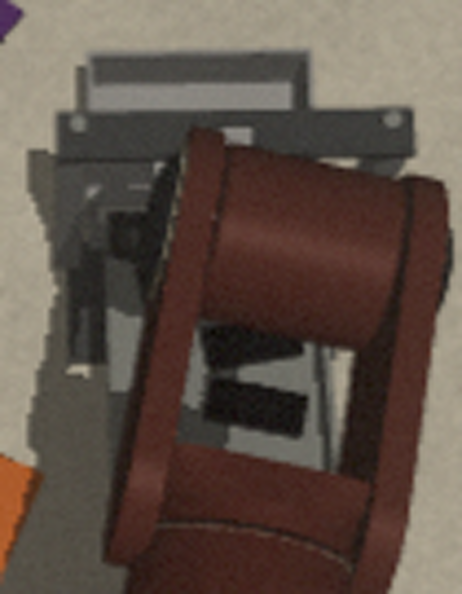

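View pics/g1s.png

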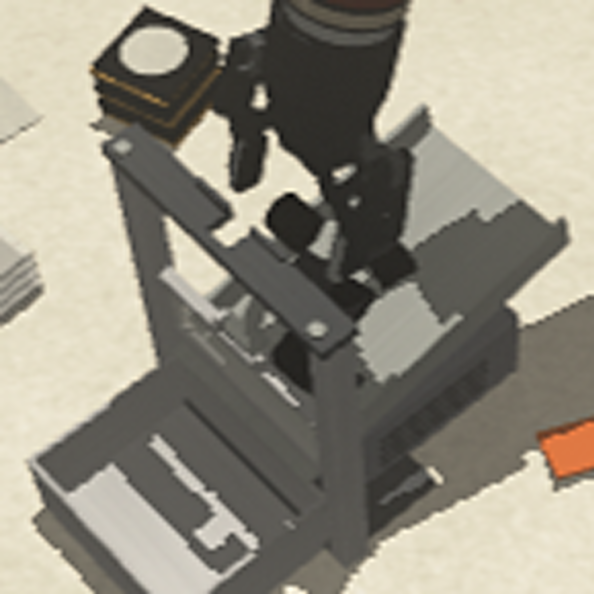

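The open fingers straddle the roller at crop (294,222), clear of the beam. I'll close and lift slightly.

```bash
python3 - <<'E'
from h import *
r.command_gripper(.0)
s=r.sense();print(s["clock"],s["finger_gap"],s["eef_pos"],s["wrist_force"])
p=s["eef_pos"].copy();p[2]+=.02
r.line_to(p,v=.06)
s=r.sense();print(s["clock"],s["finger_gap"],s["eef_pos"],s["wrist_force"],s["ft_torque"])
snap("scene","g2s",(150,105,145,145),4.1)
E
```

```text
4.5333 0.023307219185774417 [ 0.60019684 -0.02879087  0.24100964] [-1.69561423 -1.97267514  3.09848798]
5.025 0.02308200809155678 [ 0.60009329 -0.02879561  0.26014485] [ 2.93946847 -0.82540951 -4.10827312] [-0.18049509 -0.21725312 -0.04273554]
```

View pics/g2s.png

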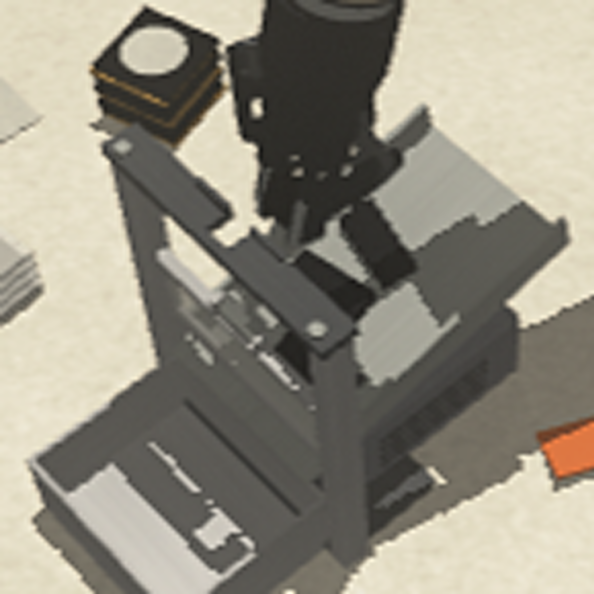

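Grip gap is 23 mm, the weight is carried, and the guard has risen. Next: lift to 0.085, swing along the arc about the hinge, and lower.

```bash
cat >> h.py <<'E'
E0=np.array([.6002,-.0288,.2418])
RG=lambda x,z: E0+ex*(x+.0497)+ez*(z-.236)
E
python3 - <<'E'
from h import *
def rep(t):
    s=r.sense();print(t,round(s["clock"],2),s["eef_pos"].round(4),s["wrist_force"].round(1),round(s["finger_gap"],4))
print(r.line_to(RG(-.0497,.321),v=.08,guard=25));rep("up")
for th in np.linspace(.55,0,6)[1:]:
    h=r.line_to(RG(-.095*np.sin(th),.24+.095*np.cos(th)),v=.05,guard=25);rep(round(th,2))
    if h:print("HIT");break
snap("scene","g3s",(150,85,145,145),4.1);snap("top","g3t",(235,110,105,135),4.4)
E
```

```text
False
up 6.05 [ 0.6001 -0.0288  0.3261] [ 3.1 -1.4 -4.5] 0.0234
0.44 6.41 [ 0.6084 -0.0287  0.3302] [-4.7 -2.9 -6. ] 0.0233
0.33 6.77 [ 0.6187 -0.0286  0.3349] [-3.8 -1.1 -5. ] 0.0233
0.22 7.12 [ 0.629  -0.0284  0.3382] [-4.1 -2.  -6.2] 0.0234
0.11 7.48 [ 0.6393 -0.0283  0.3401] [-3.8 -2.4 -5.3] 0.0231
0.0 7.84 [ 0.6498 -0.0282  0.3407] [-4.1 -1.7 -5.4] 0.0233
```

View pics/g3s.png

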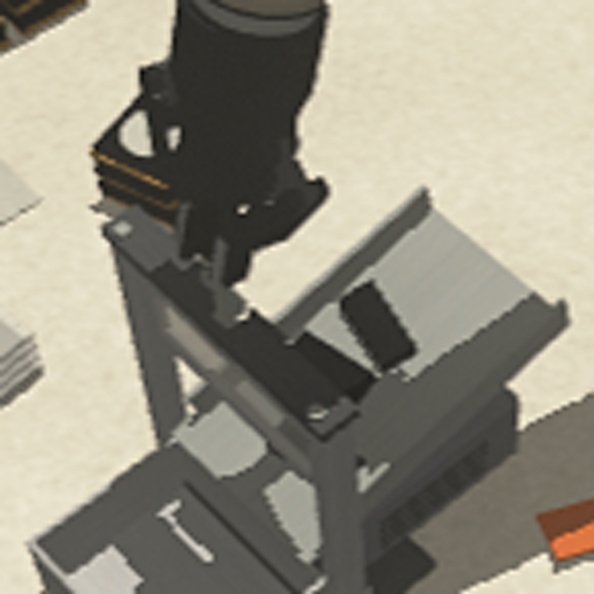

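The neck is in the notch with low forces. I'll lower until the beam takes the weight.

```bash
python3 - <<'E'
from h import *
def rep(t):
    s=r.sense();print(t,round(s["clock"],2),s["eef_pos"].round(4),s["wrist_force"].round(1),round(s["finger_gap"],4))
for z in(.326,.322,.320,.3185,.317,.3155,.314):
    h=r.line_to(RG(-.0005,z),v=.05,guard=12);rep(z)
    if h or r.sense()["wrist_force"][2]>-.5:break
snap("scene","g4s",(150,85,145,145),4.1)
E
```

```text
0.326 8.28 [ 0.6495 -0.0282  0.3318] [-3.  -1.5 -5.1] 0.0231
0.322 8.53 [ 0.6495 -0.0282  0.3277] [-2.2 -2.1 -4.9] 0.0231
0.32 8.78 [ 0.6495 -0.0282  0.326 ] [-2.3 -1.5 -5.1] 0.0231
0.3185 9.03 [ 0.6496 -0.0282  0.3259] [-5.4 -1.2  0.3] 0.0232
```

View pics/g4s.png

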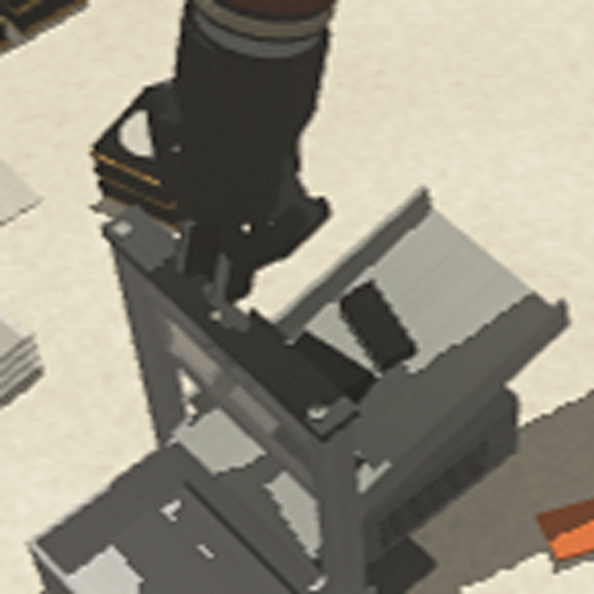

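The weight came off at the expected 320 mm height. I'll release, back off and look.

```bash
python3 - <<'E'
from h import *
r.command_gripper(.05)
s=r.sense();print(s["clock"],s["finger_gap"],s["wrist_force"])
p=s["eef_pos"]-.09*xa
r.line_to(p,v=.15)
r.movep([.46,.22,.38],QG)
print(r.sense()["clock"])
snap("scene","g5s",(150,85,145,145),4.1);snap("top","g5t",(235,110,105,135),4.4)
E
```

```text
9.45 0.04967359554313575 [ 0.44898317  0.13831933 -0.49385475]
11.3583
```

View pics/g5s.png

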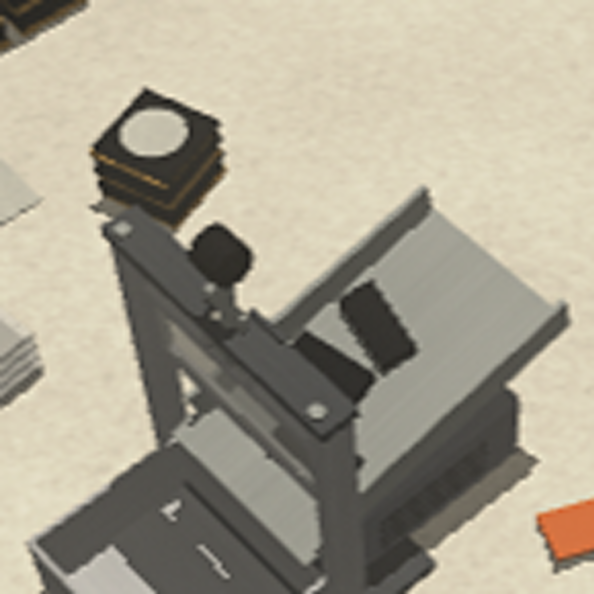

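View pics/g5t.png

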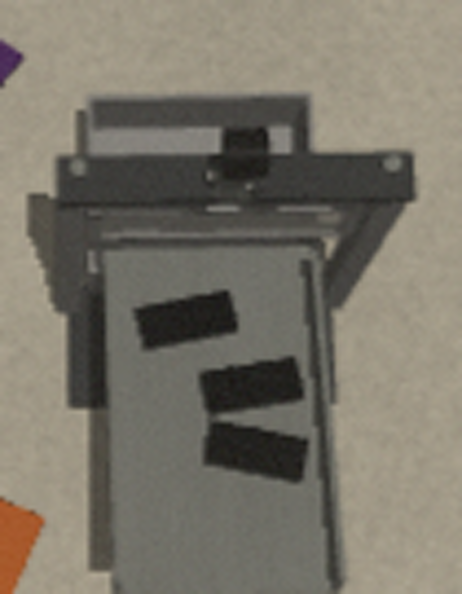

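The guard hangs by itself: roller above the beam at crop (222,255), shoulder in the notch, guard up. Now the scraper.

```bash
python3 - <<'E'
from h import *
QS=quat(-d,ry)
T=lambda L:seat+d*(L+.006)
r.movep(T(.20),QS)
h=r.line_to(T(.088),v=.12,guard=6)
s=r.sense();print(h,s["clock"],s["eef_pos"],s["wrist_force"])
snap("scene","s1s",(300,180,110,125),4.5);snap("top","s1t",(100,180,105,100),5)
E
```

```text
False 13.4917 [0.43430796 0.3609782  0.10849132] [0.80186671 0.15566582 0.82985   ]
```

View pics/s1s.png

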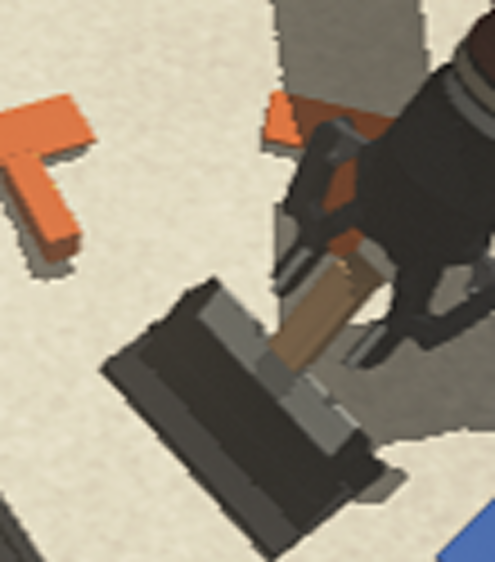

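View pics/s1t.png

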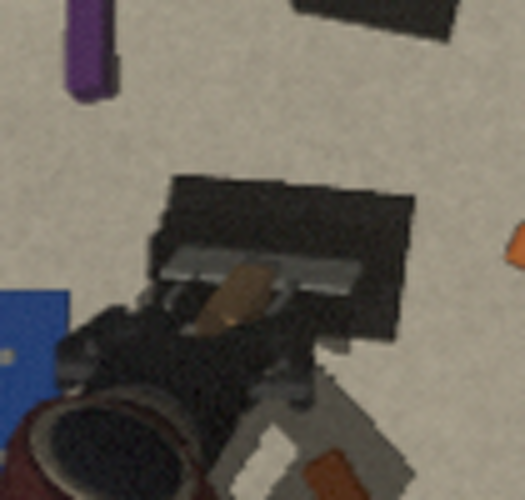

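The handle is centred between the fingers. I'll close and draw out along the slot.

```bash
python3 - <<'E'
from h import *
def rep(t):
    s=r.sense();print(t,round(s["clock"],2),s["eef_pos"].round(4).tolist(),s["ee_rot"].round(4).tolist(),s["wrist_force"].round(1),round(s["finger_gap"],4))
r.command_gripper(0);rep("closed")
s=r.sense();np.save("grasp.npy",np.r_[s["eef_pos"],s["ee_rot"],s["joint_pos"]])
h=r.line_to(seat+d*(.088+.006+.065),v=.1,guard=20);rep("out")
print(h)
h=r.line_to(seat+d*(.094+.065)+[0,0,.12],v=.2);rep("up")
snap("scene","s2s",(270,110,150,150),4);snap("top","s2t",(70,170,140,120),4)
E
```

```text
closed 13.93 [0.4341, 0.3607, 0.1082] [0.6269, -0.5956, 0.3811, 0.3272] [-2.6 -1.5  3.3] 0.024
out 14.73 [0.4014, 0.3631, 0.1629] [0.6262, -0.5956, 0.3818, 0.3276] [-0.1 -1.2 -2.6] 0.0234
False
up 15.48 [0.4012, 0.3629, 0.2818] [0.6257, -0.5956, 0.3825, 0.3277] [-0.   0.2 -3.3] 0.0234
```

View pics/s2s.png

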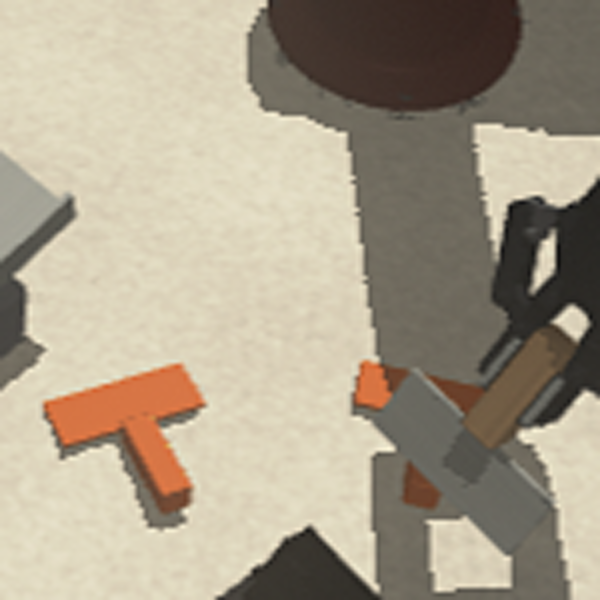

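View pics/s2t.png

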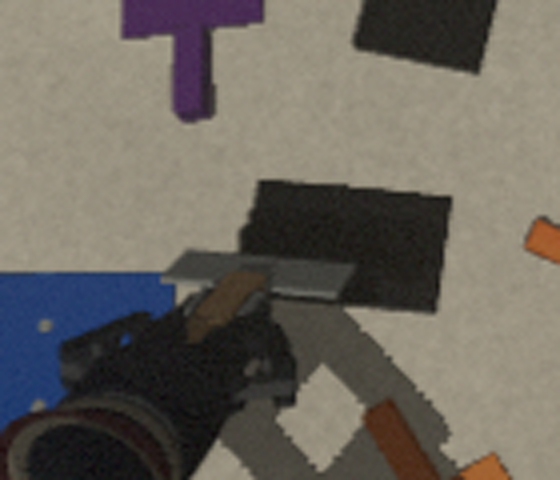

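```bash
python3 - <<'E'
from h import *
T=lambda x,y:(70+(x+.5)/4-.5,170+(y+.5)/4-.5); S=lambda x,y:(270+(x+.5)/4-.5,110+(y+.5)/4-.5)
P=[tri(T(*a),S(*b)) for a,b in (((188,250),(510,555)),((357,266),(375,415)),((163,280),(553,505)),((338,300),(417,368)))]
for p in P:print(p[0].round(4),round(p[1],2))
lo=(P[0][0]+P[1][0])/2;up=(P[2][0]+P[3][0])/2;u=up-lo;print(lo,np.linalg.norm(u),u/np.linalg.norm(u),d)
s=r.sense();e=s["eef_pos"];print("pred",e-.094*d, np.linalg.norm(P[0][0]-P[1][0]),(P[0][0]-P[1][0])/.11,ry)
# feasibility over pushes
def f(x,t,h=0):
    dd=-ex*np.sin(t)+ez*np.cos(t);return O+cx*x+N*h+.094*dd,quat(-dd,ey)
for x in(-.2,-.19,-.15,-.12,-.08,-.04,0,.016):
    print(x,[ (t,) for t in np.arange(.2,.75,.05).round(2) if r.solve_ik(*f(x,t,.002)) is not None and r.solve_ik(*f(x,t,.05)) is not None])
E
```

```text
[0.4509 0.4134 0.1997] 0.55
[0.4399 0.303  0.2043] 0.51
[0.4286 0.4152 0.2343] 0.09
[0.4157 0.3064 0.235 ] 0.32
[0.44540398 0.35820952 0.20203717] 0.04015936305074478 [-0.57957201  0.06536536  0.8122953 ] [-0.49495746  0.04366904  0.86781918]
pred [0.44753834 0.35858507 0.19925085] 0.11112304154910876 [ 0.09998041  1.00437044 -0.04203688] [0.08788647 0.9961305  0.        ]
-0.2 [(np.float64(0.2),), (np.float64(0.25),), (np.float64(0.3),), (np.float64(0.35),), (np.float64(0.4),), (np.float64(0.45),), (np.float64(0.5),), (np.float64(0.55),)]
-0.19 [(np.float64(0.2),), (np.float64(0.25),), (np.float64(0.3),), (np.float64(0.35),), (np.float64(0.4),), (np.float64(0.45),), (np.float64(0.5),), (np.float64(0.55),), (np.float64(0.6),)]
-0.15 [(np.float64(0.2),), (np.float64(0.25),), (np.float64(0.3),), (np.float64(0.35),), (np.float64(0.4),), (np.float64(0.45),), (np.float64(0.5),), (np.float64(0.55),), (np.float64(0.6),), (np.float64(0.65),), (np.float64(0.7),)]
-0.12 [(np.float64(0.2),), (np.float64(0.25),), (np.float64(0.3),), (np.float64(0.35),), (np.float64(0.4),), (np.float64(0.45),), (
[... 324 characters left out ...]
(0.7),)]
-0.04 [(np.float64(0.2),), (np.float64(0.25),), (np.float64(0.3),), (np.float64(0.35),), (np.float64(0.4),), (np.float64(0.45),), (np.float64(0.5),), (np.float64(0.55),), (np.float64(0.6),), (np.float64(0.65),), (np.float64(0.7),)]
0 [(np.float64(0.2),), (np.float64(0.25),), (np.float64(0.3),), (np.float64(0.35),), (np.float64(0.4),), (np.float64(0.45),), (np.float64(0.5),), (np.float64(0.55),), (np.float64(0.6),), (np.float64(0.65),), (np.float64(0.7),)]
0.016 [(np.float64(0.2),), (np.float64(0.25),), (np.float64(0.3),), (np.float64(0.35),), (np.float64(0.4),), (np.float64(0.45),), (np.float64(0.5),), (np.float64(0.55),), (np.float64(0.6),), (np.float64(0.65),), (np.float64(0.7),)]
```

Held blade: its edge is within 3 mm of the prediction, and its yaw matches. I'll carry it to the upper chute and feel for the floor behind offcut1.

```bash
cat >> h.py <<'E'
def f(x,t,h=0,y=0):
    dd=-ex*np.sin(t)+ez*np.cos(t);return O+cx*x+ey*y+N*h+.094*dd,quat(-dd,ey)
def rep(t):
    s=r.sense();print(t,round(s["clock"],2),s["eef_pos"].round(4).tolist(),s["wrist_force"].round(1),round(s["finger_gap"],4))
E
python3 - <<'E'
from h import *
e=r.sense()["eef_pos"];
r.movep(*f(-.2,.5,.09));rep("above")
r.line_to(f(-.2,.5,.03)[0],v=.15)
snap("scene","p1s",(150,85,180,140),4);snap("top","p1t",(235,120,105,135),4.4)
E
```

```text
above 17.05 [0.4306, -0.0302, 0.2969] [-0.3  0.  -2.7] 0.0233
```

View pics/p1s.png

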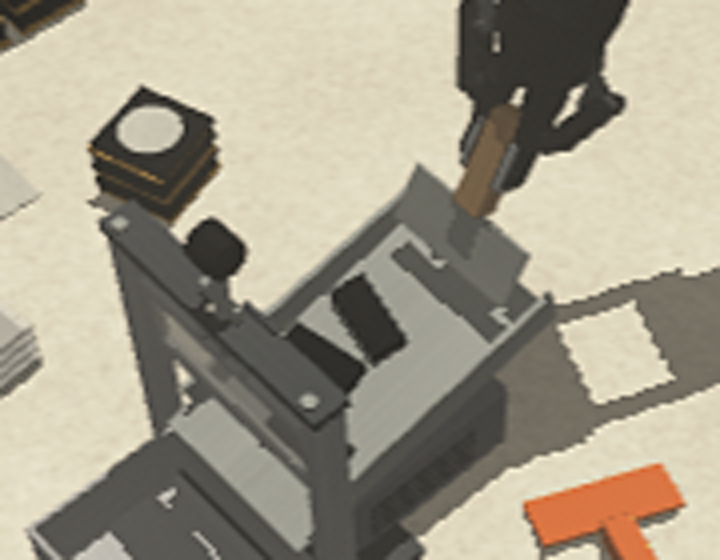

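View pics/p1t.png

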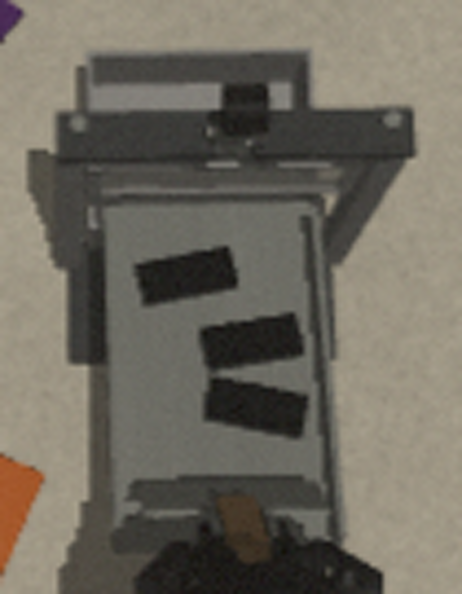

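```bash
python3 - <<'E'
import cv2
for n,b,o in(("p1s",(380,140,180,200),"p1sz"),("p1t",(90,440,260,120),"p1tz")):
    f=cv2.imread(f"pics/{n}.png");x,y,w,h=b;cv2.imwrite(f"pics/{o}.png",cv2.resize(f[y:y+h,x:x+w],None,fx=3,fy=3))
E
```

```text
(no output)
```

View pics/p1sz.png

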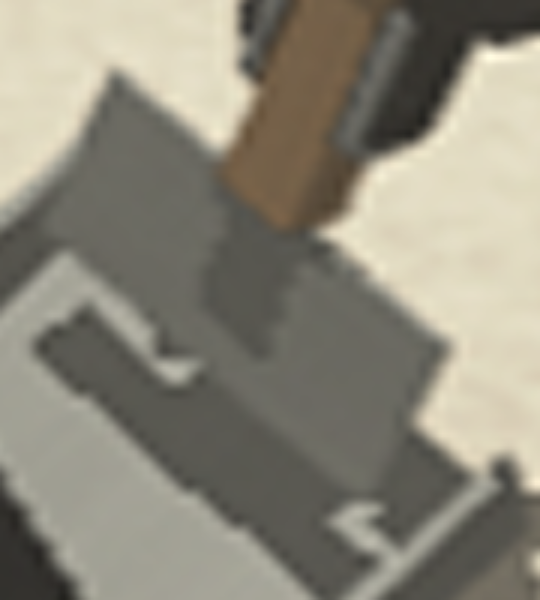

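View pics/p1tz.png

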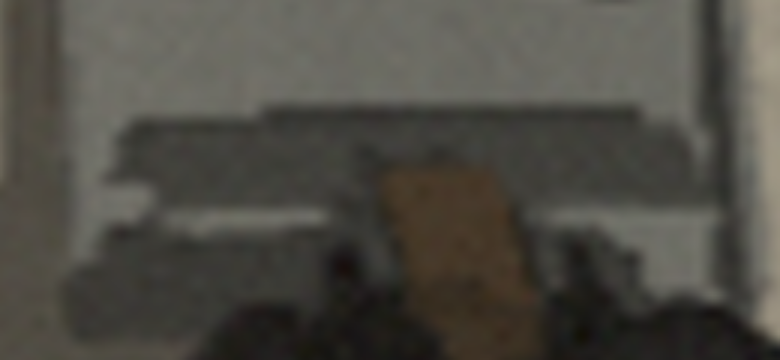

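```bash
python3 - <<'E'
from h import *
T=lambda x,y:(235+((90+x/3)+.5)/4.4-.5,120+((440+y/3)+.5)/4.4-.5); S=lambda x,y:(150+(380+x/3+.5)/4-.5,85+(140+y/3+.5)/4-.5)
cc=lambda X:[round(float(v),4) for v in((X-O)@cx,(X-O)@ey,(X-O)@N)]
for nm,a,b in(("low+y",(130,120),(375,490)),("low-y",(692,125),(45,200)),("up+y",(160,205),(448,347)),("up-y",(708,205),(115,70))):
    X,e=tri(T(*a),S(*b));print(nm,cc(X),round(e,2))
p,q=f(-.2,.5,.03);print("cmd edge -.2,0,.03")
# chute wall inner tops in scene/top: left & right floor line
for nm,p in(("floor right edge",(703,60)),("floor left",(75,60))):
    print(nm,cc(onplane("top",T(*p),O,N)))
E
```

```text
low+y [-0.2003, 0.0588, 0.0394] 0.19
low-y [-0.2028, -0.055, 0.0382] 0.29
up+y [-0.2279, 0.056, 0.0645] 0.81
up-y [-0.2288, -0.0526, 0.065] 0.32
cmd edge -.2,0,.03
floor right edge [-0.1743, -0.0653, -0.0]
floor left [-0.1725, 0.0677, 0.0]
```

The blade is centred to within 1 mm. Now a guarded descent to the floor.

```bash
python3 - <<'E'
from h import *
r.line_to(f(-.2,.5,.012)[0],v=.1)
h=r.line_to(f(-.2,.5,-.012)[0],v=.03,guard=4);rep(h)
p=r.sense()["eef_pos"]; print("height at contact",(p-f(-.2,.5,0)[0])@N)
snap("scene","p2s",(150,85,180,140),4)
E
```

```text
True 18.52 [0.4124, -0.031, 0.2104] [ 1.1 -0.6  2.5] 0.0233
height at contact 0.0013038146436656066
```

View pics/p2s.png

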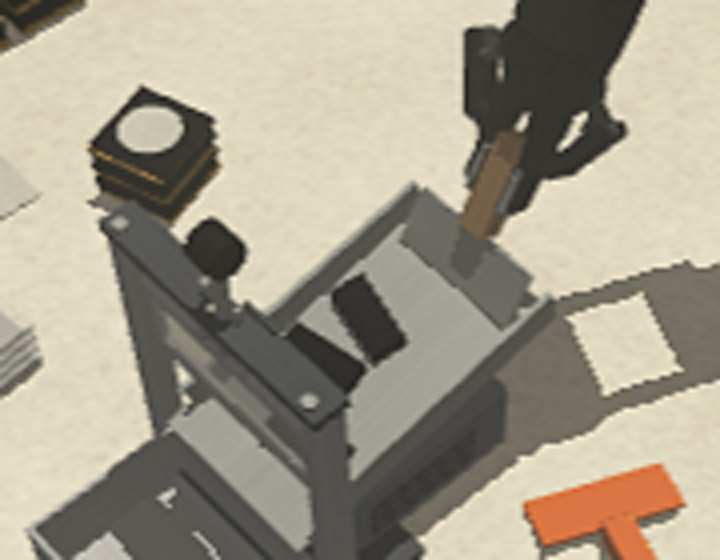

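Contact at 1.3 mm, so the floor is where I expected. I'll push with the edge about 2 mm clear.

```bash
python3 - <<'E'
from h import *
H=.003
r.line_to(f(-.2,.5,H)[0],v=.05)
for x,t in((-.14,.52),(-.08,.55),(-.035,.58)):
    p,q=f(x,t,H);h=r.line_to(p,q,v=.09,guard=25);rep((x,h))
    if h:break
snap("scene","p3s",(150,85,180,140),4);snap("top","p3t",(235,120,105,135),4.4)
E
```

```text
(-0.14, False) 19.62 [0.4691, -0.0301, 0.1982] [-0.4  0.  -1.9] 0.0234
(-0.08, False) 20.41 [0.5255, -0.0295, 0.1848] [-0.5 -0.  -2.4] 0.0233
(-0.035, False) 21.03 [0.5671, -0.029, 0.1738] [ 0.2  0.4 -2.1] 0.0233
```

View pics/p3s.png

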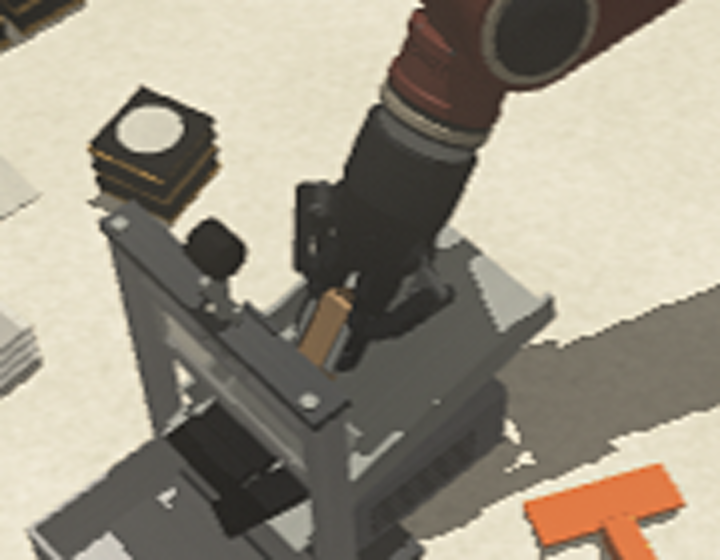

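View pics/p3t.png

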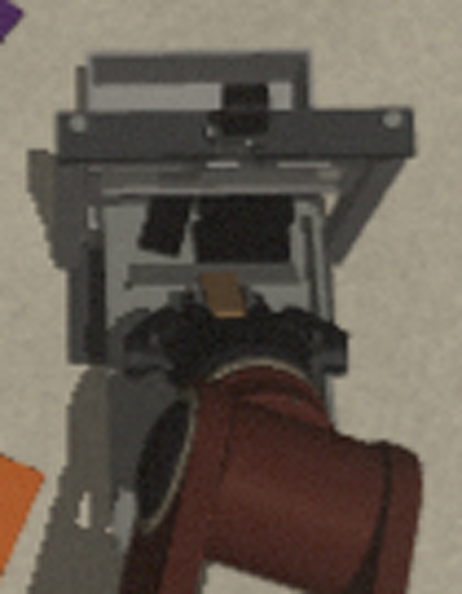

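All three offcuts are ahead of the blade at top crop (165,225) and (245,225), one of them turned lengthways. I'll finish the push past the lip.

```bash
python3 - <<'E'
from h import *
H=.003
for x,t in((-.005,.6),(.017,.62)):
    p,q=f(x,t,H);h=r.line_to(p,q,v=.08,guard=15);rep((x,h))
    if h:break
r.pause(.2)
snap("scene","p4s",(150,85,180,140),4);snap("top","p4t",(235,120,105,135),4.4)
E
```

```text
(-0.005, False) 21.64 [0.595, -0.0286, 0.1664] [-0.4 -0.1 -2.2] 0.0237
(0.017, False) 22.05 [0.6149, -0.0284, 0.1606] [-0.8 -0.9 -1.9] 0.0237
```

View pics/p4s.png

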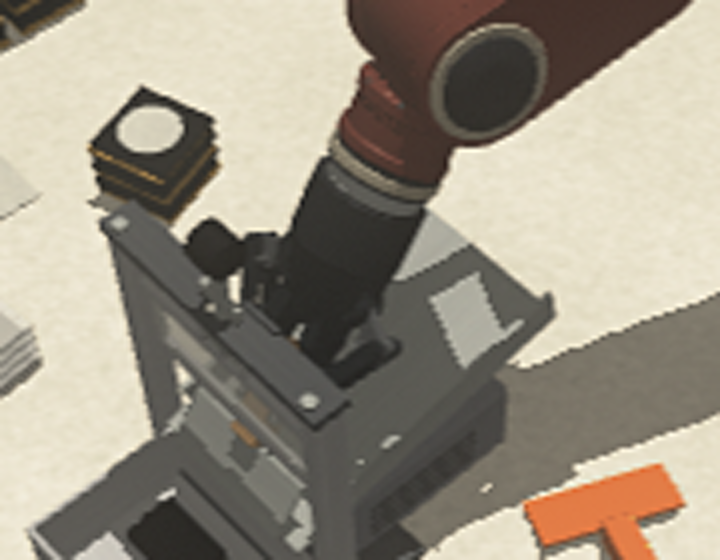

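View pics/p4t.png

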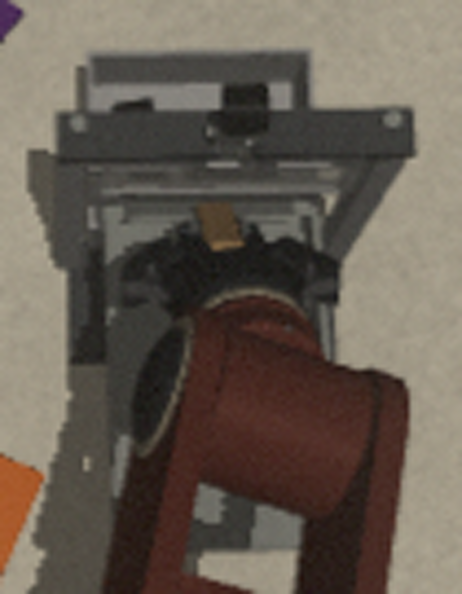

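The blade is at the lip and one offcut shows in the bin. I'll draw back and count them.

```bash
python3 - <<'E'
from h import *
p,q=f(-.05,.56,.008);r.line_to(p,q,v=.15)
p,q=f(-.19,.5,.02);r.line_to(p,q,v=.2)
p,q=f(-.2,.5,.10);r.line_to(p,q,v=.2);rep("back")
snap("scene","p5s",(140,125,160,150),4);snap("top","p5t",(235,120,105,135),4.4)
E
```

```text
back 24.31 [0.4326, -0.0305, 0.3056] [ 0.1 -1.1 -2.8] 0.0232
```

View pics/p5s.png

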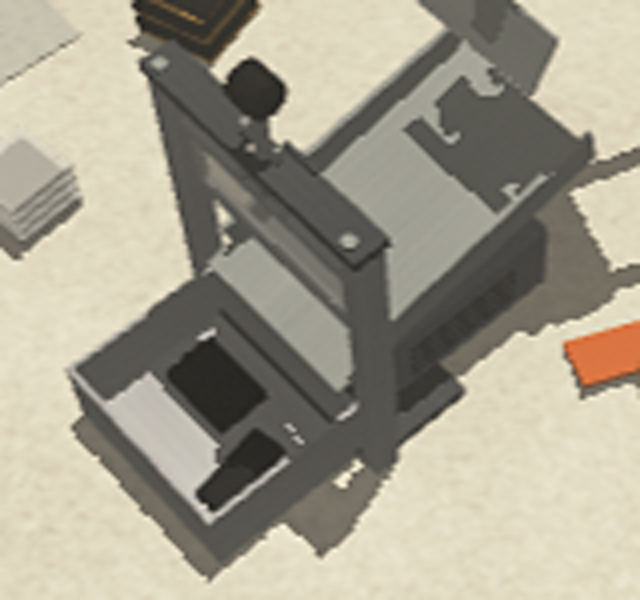

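View pics/p5t.png

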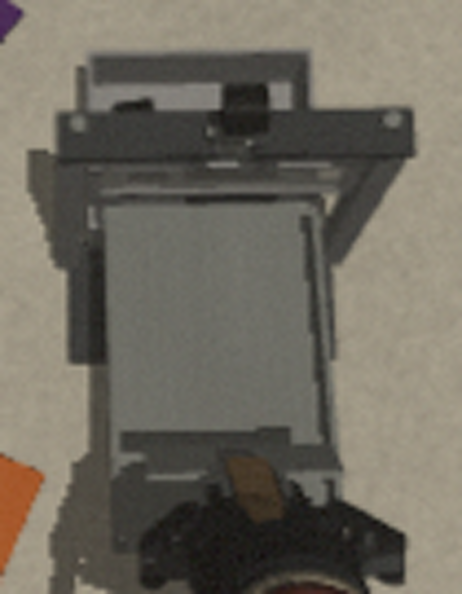

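The chute is empty. In the bin I see two offcuts side by side at crop (215,380) and one at (240,470). I'll go back to the pose above the rack and compare the blade with the earlier picture to check for slip.

```bash
python3 - <<'E'
from h import *
QS=quat(-d,ry)
r.movep(seat+d*(.094+.065)+[0,0,.12],QS);rep("up")
snap("scene","s3s",(270,110,150,150),4);snap("top","s3t",(70,170,140,120),4)
for v in "st":
    A=cv2.imread(f"pics/s2{v}.png",0).astype(np.float32);B=cv2.imread(f"pics/s3{v}.png",0).astype(np.float32)
    y0,y1,x0,x1=(360,560,370,600) if v=="s" else (240,340,150,370)
    print(v,cv2.phaseCorrelate(A[y0:y1,x0:x1].copy(),B[y0:y1,x0:x1].copy()),np.abs(A-B)[y0:y1,x0:x1].mean())
E
```

```text
up 25.88 [0.4021, 0.3627, 0.2837] [ 0.5 -0.2 -2.2] 0.0232
s ((-0.05468509366497187, 0.02431857588379671), 0.7116774061918258) 2.5710218
t ((0.4464594017200483, -0.4070338541274694), 0.34884807518853084) 6.082864
```

View pics/s3s.png

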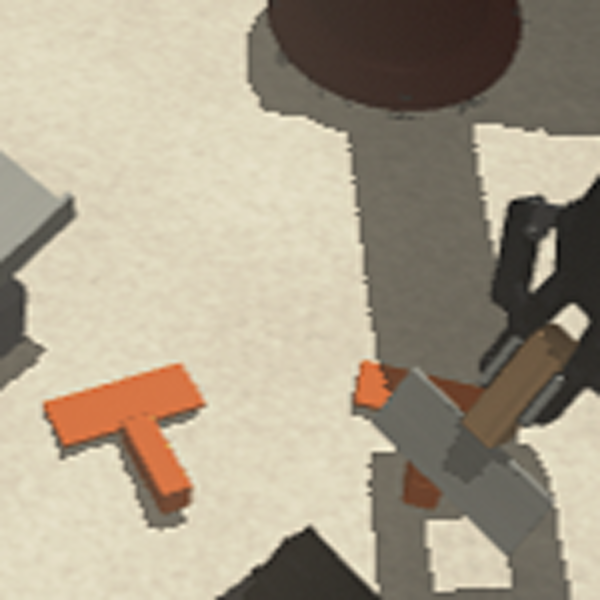

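View pics/s3t.png

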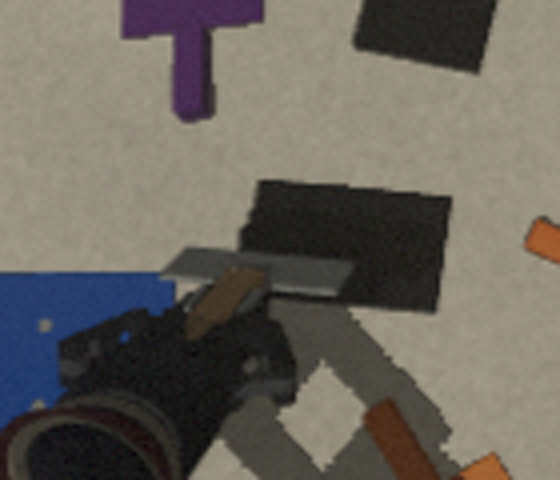

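The blade sits as it did before, with shifts under half a crop pixel. I'll reinsert along the slot.

```bash
python3 - <<'E'
from h import *
r.line_to(seat+d*(.094+.06),v=.15);r.pause(.2);rep("at mouth")
h=r.line_to(seat+d*(.094+.012),v=.06,guard=8);rep(h)
if not h:
    h=r.line_to(seat+d*(.094-.002),v=.02,guard=6);rep(h)
print("along",(r.sense()["eef_pos"]-seat)@d-.094)
snap("scene","s4s",(300,180,110,125),4.5);snap("top","s4t",(100,180,105,100),5)
E
```

```text
at mouth 27.15 [0.4048, 0.3638, 0.1612] [-0.6 -0.9 -3. ] 0.0232
False 28.1 [0.4282, 0.361, 0.1181] [ 3.9 -1.4 -1.3] 0.0233
True 28.68 [0.4341, 0.3609, 0.1081] [-1.7 -0.   3.9] 0.0237
along 0.00041916911945362456
```

View pics/s4s.png

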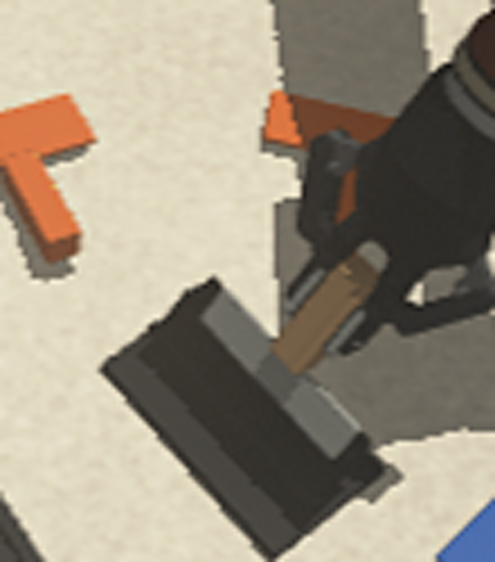

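View pics/s4t.png

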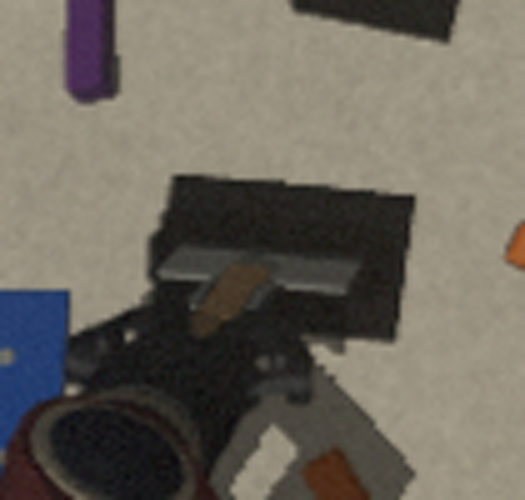

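Bottom contact came at the original depth, within 0.4 mm. I'll release and back off.

```bash
python3 - <<'E'
from h import *
r.command_gripper(.055)
r.line_to(seat+d*(.094+.11),v=.12)
r.movep([.30,.45,.35],QG);rep("away")
r.pause(.3)
for n in("scene","top"):snap(n,n+"9")
snap("scene","f1",(140,125,160,150),4);snap("scene","f2",(300,200,110,125),4.5)
E
```

```text
away 31.03 [0.3001, 0.4493, 0.3477] [ 0.1 -0.4 -1.4] 0.055
```

View pics/scene9.png

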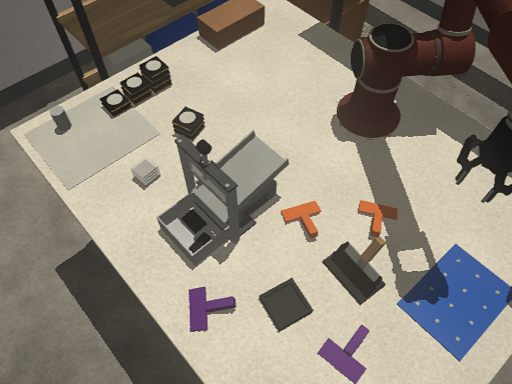

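View pics/f1.png

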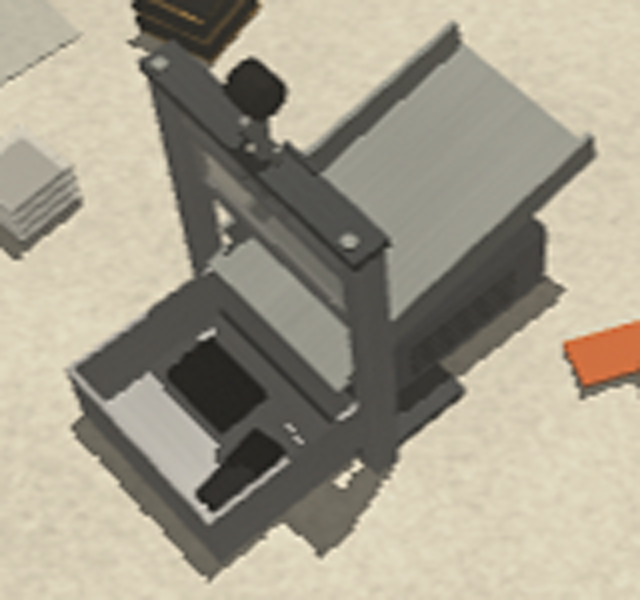

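View pics/f2.png

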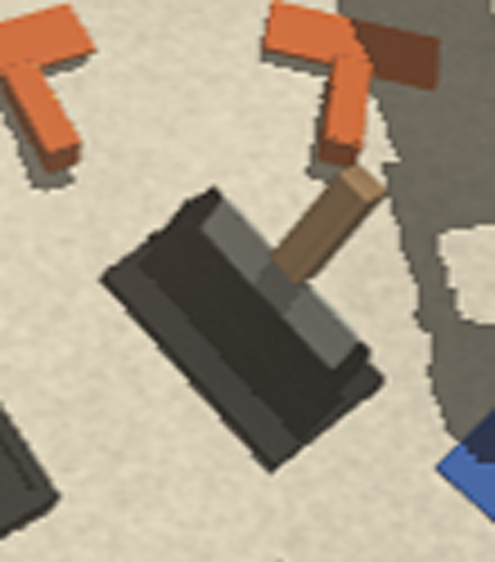

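View pics/top9.png

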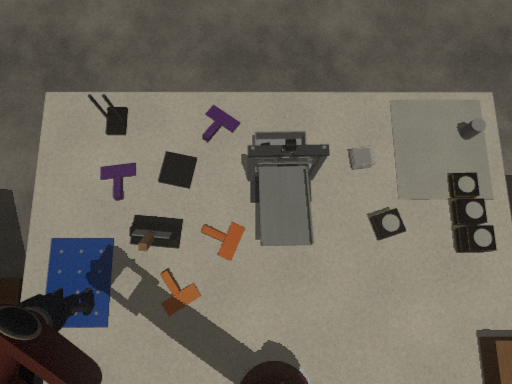

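The counts need confirming, so I'll zoom into the bin with the contrast stretched.

```bash
python3 - <<'E'
from h import *
f=cv2.imread("pics/scene9.png")[185:265,150:250]
g=np.clip((f.astype(float)-15)*3.2,0,255).astype(np.uint8)
cv2.imwrite("pics/binz.png",cv2.resize(g,None,fx=7,fy=7,interpolation=cv2.INTER_CUBIC))
E
```

```text
(no output)
```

View pics/binz.png

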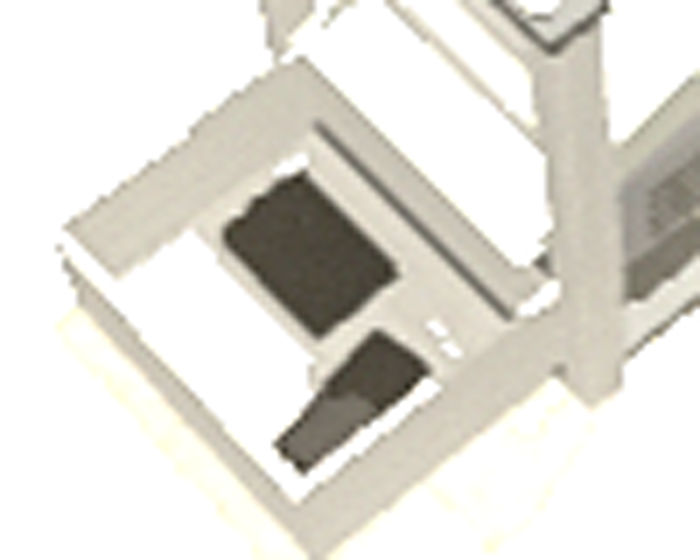

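```bash
python3 - <<'E'
from h import *
S=lambda x,y:(150+(x+.5)/7-.5,185+(y+.5)/7-.5)
for z in(.014,.024):
  for nm,p in(("A",(222,235)),("B",(320,335)),("C",(398,270)),("D",(300,170)),("E",(275,450)),("F",(300,472)),("G",(430,365)),("H",(378,332))):
    X=onz("scene",S(*p),z)-so;print(z,nm,round(X@ex,3),round(X@ey,3))
E
```

```text
0.014 A 0.071 -0.054
0.014 B 0.07 0.01
0.014 C 0.028 0.007
0.014 D 0.028 -0.057
0.014 E 0.115 0.038
0.014 F 0.113 0.052
0.014 G 0.046 0.05
0.014 H 0.052 0.024
0.024 A 0.073 -0.048
0.024 B 0.072 0.015
0.024 C 0.031 0.012
0.024 D 0.031 -0.052
0.024 E 0.117 0.043
0.024 F 0.115 0.057
0.024 G 0.049 0.054
0.024 H 0.055 0.029
```

The blobs measure 64x43 mm, which is too deep for one 28 mm strip and so must be two overlapping, plus one separate strip about 65 mm long. The chute and the bench around it are clear. Handing in.

```bash
python3 - <<'E'
from h import *
print(r.sense()["clock"]);print(r.close_job())
E
```

```text
31.5333
the job is handed in; nothing more can be done
None
```

I hooked the guard open, pushed the offcuts into the bin with the scraper, put the scraper back in its rack, and handed the job in at 31.5 s. The hand-in reported no verdict.

- **Guard:** it hangs by itself. The beam took the bar's weight at the expected 320 mm grip height, and the guard was still up in the last picture.
- **Offcuts:** one sweep down the chute pushed them in, and only the blade was meant to touch them. Afterwards the chute and the bench around it were clear. The bin shows one separate strip and a 64 x 43 mm patch, too deep for one 28 mm strip. I read the patch as two overlapping offcuts, but I could not see all three separately.
- **Scraper:** it touched the bottom of the slot within 0.4 mm of where I gripped it, and in the last picture it leans in the rack as at the start.
- **Other things on the bench:** they look unmoved by eye. The largest force reading I printed was about 6 N per axis; I did not record continuously.
- **Readings that disagreed:** the beam's bolts put the stand about 4 mm farther out than the beam's edges, so I used the edges. One two-view reading put the blade 9 mm too high, so I felt for the chute floor instead and found it at 1.3 mm.

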